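Bring the depositing funnel over the next empty mould cell and hold it there

ROBOT

A 7-joint arm with a two-finger parallel gripper is mounted at the origin on a cart in front of the work surface, level with it; the furniture and walls round the work are solid. World frame = base frame: x ahead of the robot, y to its left, z up, the work surface at z = 0. Lengths are in m, angles in degrees, forces in N, time in s.
With the tool pointing down it reaches from about 0.4 to 0.85 m from the base axis. Payload 10.4 kg.
Tool frame: the origin (TCP) lies midway between the tips of the shut fingers; the grasp point (between the pads) lies 19 mm behind it (env.hold_point_z is the distance from the TCP to the grasp point, in m); z points along the fingers, y is the line along which they close (so a half turn about z gives the same grasp; the last joint's range is limited). The gripper opens to 87 mm and grips with 3 to 60 N. Pads are 19 mm wide; open, the fingers measure 117 mm over their backs; the gripper's body (75 mm by 190 mm) begins 51 mm behind the grasp point.
Start: joints at [-1.295, 19.034, -3.707, 83.658, 1.238, 77.344, -5.071], TCP at [0.625, 0, 0.193] pointing down, gripper open.
Joint ranges: [-148.97, 148.97], [-28.65, 121.19], [-84.17, 76.75], [9.2, 138.47], [-72.65, 252.65], [3.7, 117.97], [-149.18, 149.18]. Speed limits (degrees/s): [127.2, 127.2, 159.86, 159.86, 180, 180, 180].

INTERFACE

Orientations are given as [roll, pitch, yaw] about the fixed x, y, z axes, in that order (R = Rz(yaw) Ry(pitch) Rx(roll)).
In Python, from plant import env, vision gives the robot as it stands.
- The arm moves only by the shell command python3 -m pendant 'ROWS' [FORCE]. ROWS is text: rows parted by semicolons, each of 7 numbers parted by spaces: the shift along the tool's x, y, z each as a share of 100 mm, from -1 to 1, then the turn, a rotation vector about the tool's x, y, z each as a share of pi/2 rad, from -1 to 1, then the opening, from 0 (shut) to 1 (fully open). A call has exactly 8 rows; each row shifts and turns the commanded pose from where the row before left it, along the tool's axes as they then stand; what a row does not reach is not made up. A row lasts 1/10 s, in which the tool goes at most 50 mm and 8.59 degrees, less where a joint would pass 70% of its speed; a pose out of reach is approached as far as the arm can. A call with a number of a shift or a turn outside -1 to 1 is refused whole. A call with a gripper value outside its range is refused whole. The fingers move at their own pace and stop on an object; FORCE is the grip in N (left out, the last holds). Time passes only in rows, so rows that do not move let the fingers close, or fill a call up. It gives the time, the measured TCP pose, the force, the opening and the grip force at its end, in the units of the state.
- env.get_state(): the state, without advancing time (a new reading comes with each control period).
- vision.camera(name): name is "scene" or "side" or "wrist"; returns a dict with "color" (384x512x3 uint8, blue, green, red), "K" (3x3 intrinsics, pixels), "eye" and "orientation" of the camera in the world. Camera axes: x right, y down, z forward; pixel columns grow to the right and rows downward; lengths in m; the calibration is good to about 2 mm. A picture is of the moment at which its call begins. There is no depth.
- env.finish_job(): hands the job in; it is judged then, once.
Trained networks look in a picture, given as the dict that the camera call returned (one of the last four; its "shot" number tells which), for a name from the list of things; names that differ only in an ending like _2 or _b are one class to them, and where a whole thing is asked for, a point or a joint stands for the part that bears it (a point fixed in the world has none). Each returns a list of dicts, best first, with "p" (0 to 1); they miss things now and then, are a little off and sometimes report something else, mostly with a low value. They report only what shows in the picture. A call takes as long as a camera call. They do not tell look-alikes from the thing itself.
- vision.trace(picture, query): "mask" (384x512 bool, what is visible of it) and "box" ([left, top, right, bottom] in pixels, round what is visible of it).
- vision.spot_point(picture, query): "position" ([row, column] in pixels: a listed point, or the origin of a listed thing).
The state is a dict: "t": time; "qpos": joint angles; "dq": joint speeds; "joint_efforts": joint torques, N m; "tool_pos": TCP position; "tool_rot": TCP orientation; "contact_force": force on the tool from outside, world axes, zero at the start; "wrist_torque": the same for the moment, N m; "finger_gap": finger opening in m; "grip_force": force on a finger pad.
Only numpy, scipy, OpenCV 4.12 (cv2) and the standard library are available. Lean on these libraries where they do the work, as an engineer would, in place of code of your own. Each camera call takes 0.05 s, during which the arm holds its last target. There are 200 camera calls.

TASK

Lift the depositing funnel out of its wire stand by its black side handle, keeping it upright and leaving the red knob alone so that the valve stays shut, and hold it still for a good second or two with the spout pointing into the grey drip tumbler on the green mat from a few centimetres above its rim, so that it sheds its drips. Then carry it over to the part-filled praline mould on the right and stop with the spout centred about a centimetre above the next cell to be filled (the empty cell right beside the last filled one, in the row that is half full), without touching the mould or disturbing it, the tumbler, the jars or the stand. Finish there: the program ends with the funnel held hovering, upright and still, ready for the colleague who works the valve.

Things in the scene. Friction and masses are not known exactly. Their poses are not given: they have to be found in the camera images.
- funnel: Steel depositing funnel, closed lid, about 0.3 kg, 149 mm high; origin at the tip of its spout (11 mm wide), z up its axis. The cone widens to a rim 121 mm in diameter 118 mm above the tip. The handle stands off along its -x, roughly towards the robot. The cone rests loosely in the stand's ring, tip 40 mm above the stand's foot, and lifts straight out.
- spout_tip (a point): The tip of the funnel's spout (lowest point of the funnel), equal to the funnel's origin; axes as the funnel's.
- funnel_handle (a point): Grasp point on the funnel's black handle, an upright bar 20 mm thick (funnel's x) and 26 mm wide (funnel's y), from 14 mm above to 54 mm below this point. It lies 112 mm along the funnel's -x from its axis and 116 mm above the spout tip. The gap between bar and rim is 41 mm, open from above; the bracket joining them lies 31 mm below this point.
- valve_rod (a joint): Lift of the valve rod with the red knob (19 mm wide, on the axis on top of the lid, 138 to 149 mm above the spout tip), in m: 0 shut, up to 0.015 open. A weak spring (2 N) keeps it shut; pulling the knob opens the valve before the funnel lifts.
- funnel_stand: Loose steel wire stand, 0.8 kg, on the green mat (2.5 mm thick) left of the middle: a ring 85 mm in diameter with its top 98 mm above its foot, on three legs and a foot ring 142 mm in diameter; origin at the centre of its underside.
- half_mould: Clear praline mould, 206 x 241 mm (its x and y), on the right of the table, its top 18 mm above the table, 6 x 5 square cells at 37 mm pitch, the first row and a half filled, the rest still empty; origin at the centre of its underside.
- next_cell (a point): Centre of the mouth of the next cell to be filled, level with the top of the mould: 37 mm along x, 18 mm along y from the mould's origin. At the mould's yaw 0 it is in the second row from the far edge, third from the left; the three cells to its right and the row beyond are full. The mouth is 28 mm square.
- drip_glass: Drip tumbler (drip glass): grey, ribbed, 74 mm in diameter, 98 mm high, on the green mat between the stand and the mould, beside the jar with the green lid (either side of it); origin at the centre of its underside.
- glass_mouth (a point): Centre of the mouth of the drip glass, at the height of its rim.
- spice_jar: Bystander: spice jar with a dark lid, 41 mm in diameter, 105 mm high, on the bare table in front of the mat; origin at the centre of its underside.
- honey_jar: Bystander: glass jar with a green lid, 65 mm in diameter, 114 mm high, on the mat beside the drip glass; origin at the centre of its underside.
Not all that is in view belongs to the job. Leave any blue or orange look-alike of the drip_glass alone.

How it is judged:
By the outcome, as a careful person would: the job done as asked, in the order asked, and still so for the second after the job is handed in, while the arm keeps its last pose, push and grip.
It also fails if it takes over 50 s, if anything falls off the work surface, if the arm or the gripper's body presses on something with over 40 N, if the wrist force passes 120 N, or if a joint passes its speed limit or range.

## Working session

There is one attempt and no reset: what is moved stays moved. The work goes in short steps, Python scripts to look and compute and a shell command to move; the robot and the scene stay as the last step left them, time stands still between calls to the robot, and variables do not carry over. Pictures are saved under pics/ and viewed, at most 10 in all, crops included, and the job is handed in when it is done.

```bash
mkdir -p pics; ls
cat > h.py <<'E'
import numpy as np, cv2
from scipy.spatial.transform import Rotation as R
from plant import env, vision
def rot(o):
    o=np.array(o,float)
    if o.shape==(3,3): return o
    if o.shape==(4,): return R.from_quat(o).as_matrix()
    return R.from_euler('xyz',o,degrees=True).as_matrix()
def ray(p,rc):
    d=np.linalg.inv(p["K"])@[rc[1],rc[0],1.]; d=rot(p["orientation"])@d
    return np.array(p["eye"]),d/np.linalg.norm(d)
def tri(rays):
    A=sum(np.eye(3)-np.outer(d,d) for _,d in rays); b=sum((np.eye(3)-np.outer(d,d))@e for e,d in rays)
    x=np.linalg.solve(A,b); res=[np.linalg.norm((np.eye(3)-np.outer(d,d))@(x-e)) for e,d in rays]
    return x,res
def onz(r,z): e,d=r; return e+d*(z-e[2])/d[2]
def proj(p,X):
    c=rot(p["orientation"]).T@(np.array(X)-p["eye"]); u=p["K"]@c; return u[1]/u[2],u[0]/u[2]
E
python3 - <<'E'
from h import *
s=vision.camera("scene"); d=vision.camera("side"); w=vision.camera("wrist")
for n,p in (("scene",s),("side",d),("wrist",w)):
    cv2.imwrite(f"pics/{n}0.png",p["color"]); print(n,np.round(p["eye"],3),np.round(p["orientation"],3).tolist(),p["K"][0][0])
for q in ["spout_tip","funnel_handle","funnel","funnel_stand","half_mould","next_cell","drip_glass","glass_mouth","spice_jar","honey_jar"]:
    for n,p in (("scene",s),("side",d),("wrist",w)):
        print(q,n,[(round(r["p"],2),np.round(r["position"],1).tolist()) for r in vision.spot_point(p,q)[:3]])
cv2.imwrite("pics/both0.png",np.vstack([cv2.resize(s["color"],(400,300)),cv2.resize(d["color"],(400,300))]))
print(env.get_state())
E
```

```text
pics
scene [-0.002  0.606  0.882] [-133.153, 0.552, -134.408] 347.90355073139085
side [0.502 1.375 0.889] [-120.186, 0.767, -178.884] 488.70947053987334
wrist [0.624 0.068 0.386] [165.517, 0.107, 0.005] 336.3126820977486
spout_tip scene []
spout_tip side [(0.79, [268.4, 205.1])]
spout_tip wrist []
funnel_handle scene [(0.66, [226.1, 206.5]), (0.6, [168.7, 307.9])]
funnel_handle side [(0.95, [223.8, 246.0])]
funnel_handle wrist []
funnel scene [(0.78, [232.9, 183.9])]
funnel side [(0.63, [268.3, 205.1])]
funnel wrist []
funnel_stand scene [(0.64, [246.9, 184.9])]
funnel_stand side [(0.55, [278.5, 207.9])]
funnel_stand wrist []
half_mould scene [(0.91, [172.1, 316.8])]
half_mould side [(0.56, [183.6, 245.1])]
half_mould wrist []
next_cell scene [(0.9, [169.0, 308.7])]
next_cell side [(0.69, [178.3, 237.0]), (0.38, [281.2, 207.1])]
next_cell wrist []
drip_glass scene [(0.85, [273.7, 234.1]), (0.8, [208.8, 302.3]), (0.64, [203.2, 236.1])]
drip_glass side [(0.85, [244.4, 264.4]), (0.82, [228.3, 210.4]), (0.6, [269.7, 274.6])]
drip_glass wrist [(0.93, [210.6, 157.7]), (0.83, [18.1, 141.7])
[... 503 characters left out ...]
 'qpos': array([-1.29525259, 19.03777418, -3.70768127, 83.65693652,  1.23837862,
       77.34253764, -5.07176558]), 'dq': array([-0.06084783, -0.01687303, -0.00683566, -0.04070701,  0.00571527,
        0.05683577, -0.0619569 ]), 'joint_efforts': array([ 6.59728958e-04, -6.23037457e+01,  2.49640684e-02, -3.90126729e+01,
       -6.11227937e-02,  3.13397998e-02, -5.40434735e-05]), 'tool_pos': array([6.25031971e-01, 2.55526023e-05, 1.93435932e-01]), 'tool_rot': array([ 1.79997442e+02, -5.97443364e-04,  9.00002335e+01]), 'contact_force': array([-0.33511843, -0.80382858,  0.04951401]), 'wrist_torque': array([0.01191313, 0.00301724, 0.01256659]), 'grip_force': 0.0, 'finger_gap': 0.0871029598404615}
```

View pics/scene0.png

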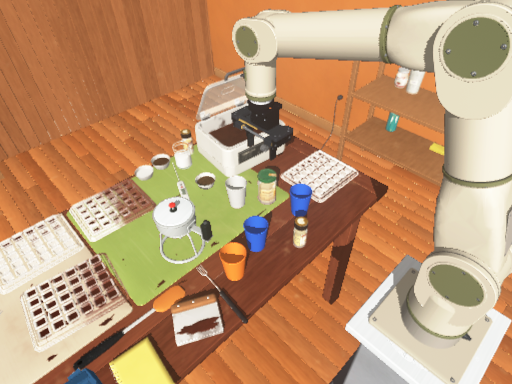

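View pics/side0.png

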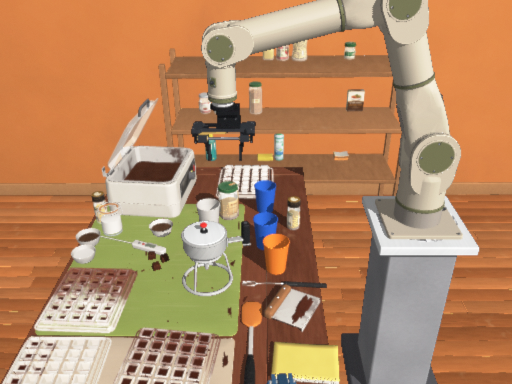

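The scene and side views both show these things:

| Thing | Scene (col, row) | Side (col, row) |
|---|---|---|
| Funnel in its stand | (175,215) | (205,240) |
| Handle | (206,230) | (246,232) |
| Grey tumbler | (236,190) | (208,210) |
| Green-lid jar | (267,187) | (229,200) |
| Mould | (320,175) | (246,180) |

The blue and orange look-alikes are nearer the robot.

Run:
```python
from h import *
s=vision.camera("scene"); d=vision.camera("side"); w=vision.camera("wrist")
P={"scene":s,"side":d,"wrist":w}
for q in ["spout_tip","funnel_handle","funnel","funnel_stand","half_mould","next_cell","drip_glass","glass_mouth","spice_jar","honey_jar"]:
    L={n:[r["position"] for r in vision.spot_point(p,q) if r["p"]>.3] for n,p in P.items()}
    for a,b in (("scene","side"),("scene","wrist"),("side","wrist")):
        for x in L[a]:
            for y in L[b]:
                X,res=tri([ray(P[a],x),ray(P[b],y)])
                if max(res)<.012: print(q,a[:2],b[:2],np.round(x),np.round(y),np.round(X,3),np.round(res[0],4))
def msk(n,q,c):
    m=[t for t in vision.trace(P[n],q) if t["mask"][c[0],c[1]]]
    return m
for q,c,c2 in (("drip_glass",(192,236),(210,208)),("honey_jar",(187,267),(200,229)),("half_mould",(175,320),(180,246)),("funnel",(215,175),(240,205))):
    for n,cc in (("scene",c),("side",c2)):
        for t in msk(n,q,cc): print(q,n,round(t["p"],2),np.round(t["box"]).tolist())
cv2.imwrite("pics/wrist1.png",w["color"])
```

```text
spout_tip sc si [237. 183.] [266. 205.] [0.665 0.302 0.035] 0.0031
funnel_handle sc si [226. 208.] [226. 246.] [0.551 0.277 0.155] 0.0005
funnel sc si [237. 182.] [269. 209.] [0.657 0.311 0.038] 0.0036
funnel_stand sc si [245. 184.] [279. 208.] [ 0.661  0.308 -0.004] 0.0007
half_mould sc si [173. 318.] [181. 244.] [ 0.58  -0.266 -0.001] 0.0
half_mould sc si [172. 308.] [181. 244.] [ 0.579 -0.196  0.042] 0.005
next_cell sc si [170. 310.] [179. 234.] [ 0.612 -0.251  0.011] 0.006
next_cell sc si [181. 238.] [179. 234.] [0.585 0.134 0.216] 0.0069
drip_glass sc si [276. 236.] [271. 276.] [ 0.467  0.262 -0.014] 0.0015
drip_glass sc si [245. 258.] [244. 268.] [0.492 0.143 0.001] 0.001
drip_glass sc si [208. 302.] [212. 263.] [ 0.509 -0.09  -0.026] 0.0079
drip_glass sc si [236. 182.] [212. 263.] [0.499 0.38  0.257] 0.0063
drip_glass sc wr [276. 236.] [104. 306.] [ 0.749  0.059 -0.552] 0.0032
drip_glass sc wr [245. 258.] [ 21. 138.] [0.495 0.147 0.002] 0.0047
drip_glass sc wr [204. 238.] [104. 306.] [ 0.678  0.066 -0.007] 0.0007
drip_glass sc wr [208. 302.] [210. 156.] [ 0.499 -0.063  0.008] 
[... 954 characters left out ...]
124.] [ 0.499 -0.059  0.091] 0.0018
spice_jar sc si [245. 295.] [226. 290.] [0.416 0.059 0.004] 0.0052
spice_jar sc wr [245. 295.] [123.  63.] [0.409 0.052 0.001] 0.0087
spice_jar si wr [226. 290.] [123.  63.] [0.413 0.047 0.005] 0.0065
honey_jar si wr [218. 231.] [186. 257.] [ 0.618 -0.034 -0.021] 0.0036
drip_glass scene 0.92 [224.0, 175.0, 248.0, 208.0]
drip_glass side 0.78 [197.0, 196.0, 220.0, 223.0]
honey_jar scene 0.73 [255.0, 169.0, 279.0, 205.0]
honey_jar side 0.79 [219.0, 181.0, 240.0, 219.0]
half_mould scene 0.61 [280.0, 149.0, 356.0, 201.0]
half_mould side 0.86 [220.0, 163.0, 270.0, 195.0]
funnel scene 0.62 [153.0, 196.0, 211.0, 241.0]
funnel side 0.91 [182.0, 219.0, 252.0, 268.0]
```

View pics/wrist0.png

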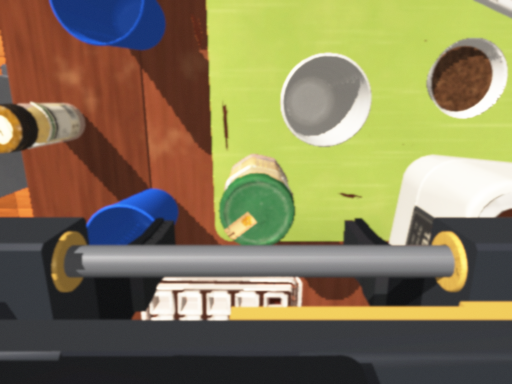

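The wrist view shows the grey tumbler's mouth at about (326,100), the green jar at (257,205) and part of the mould at the bottom. I'll look at the mould from above first and narrow the fingers to 50 mm on the way.

```bash
python3 -m pendant '-0.5 0 -0.15 0 0 0 0.58;-0.5 0 -0.15 0 0 0 0.58;-0.5 0 -0.15 0 0 0 0.58;-0.5 0 -0.15 0 0 0 0.58;-0.5 0 -0.15 0 0 0 0.58;-0.5 0 -0.15 0 0 0 0.58;-0.5 0 -0.15 0 0 0 0.58;0 0 0 0 0 0 0.58'
python3 - <<'E'
from h import *
w=vision.camera("wrist"); cv2.imwrite("pics/mould.png",w["color"])
print(env.get_state()["tool_pos"],w["eye"],w["orientation"])
for q in ("next_cell","half_mould"):
    for r in vision.spot_point(w,q): print(q,r["p"],np.round(r["position"],1),np.round(onz(ray(w,r["position"]),.018 if q=="next_cell" else 0),4))
for t in vision.trace(w,"half_mould")[:2]:
    print(t["p"],t["box"]); c=max(cv2.findContours(t["mask"].astype(np.uint8),0,2)[0],key=cv2.contourArea)
    b=cv2.boxPoints(cv2.minAreaRect(c)); print(np.array([onz(ray(w,(v,u)),.018) for u,v in b]).round(4))
E
```

```text
t: 4.5
tool_pos: [0.6225, -0.344, 0.295]
tool_rot: [-180.0, 0.3, 89.5]
contact_force: [-0.0, 0.3, -0.3]
finger_gap: 0.0507
grip_force: 0.0
[ 0.62375821 -0.33979938  0.29419877] [ 0.62268829 -0.27465903  0.48745863] [ 1.65233326e+02  4.48791719e-02 -5.39731892e-01]
next_cell 0.92 [ 74.7 248.9] [ 0.6095 -0.2424  0.018 ]
half_mould 0.71 [ 85.4 223.6] [ 0.5736 -0.2549  0.    ]
0.94 [141.2, 0.0, 302.0, 177.2]
[[ 0.4765 -0.1519  0.018 ]
 [ 0.6753 -0.1538  0.018 ]
 [ 0.6802 -0.3806  0.018 ]
 [ 0.4543 -0.3785  0.018 ]]
```

View pics/mould.png

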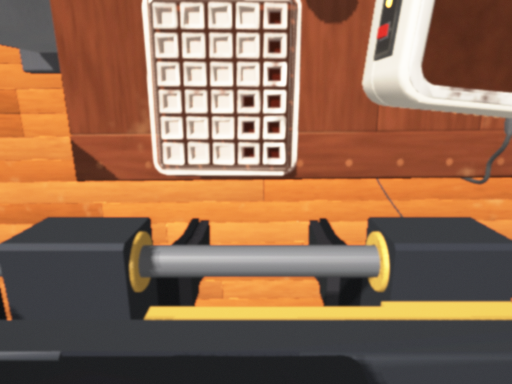

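The mould's far row (right column in the image) is full and the second row holds three filled cells. The next cell is at about (248,74), and the network agrees. I'll move to view the funnel and also zoom in on that cell.

```bash
python3 -m pendant '0.5 -0.1 0 0 0 0 0.58;0.5 -0.1 0 0 0 0 0.58;0.5 -0.1 0 0 0 0 0.58;0.5 -0.1 0 0 0 0 0.58;0.5 -0.1 0 0 0 0 0.58;0.5 -0.1 0 0 0 0 0.58;0.5 0 0 0 0 0 0.58;0.5 0 0 0 0 0 0.58'
python3 -m pendant '0.5 0 0 0 0 0 0.58;0.5 0 0 0 0 0 0.58;0.5 0 0 0 0 0 0.58;0 0 0 0 0 -0.08 0.58;0 0 0 0 0 -0.08 0.58;0 0 0 0 0 0 0.58;0 0 0 0 0 0 0.58;0 0 0 0 0 0 0.58'
python3 - <<'E'
from h import *
w=vision.camera("wrist"); s=vision.camera("scene"); d=vision.camera("side"); st=env.get_state(); P=dict(w=w,s=s,d=d)
print(st["t"],st["tool_pos"],st["tool_rot"],w["eye"],w["orientation"])
L={}
for q in ("funnel_handle","spout_tip","funnel","funnel_stand"):
    for n,p in P.items():
        for r in vision.spot_point(p,q): L.setdefault(q,[]).append((n,r["position"])); print(q,n,round(r["p"],2),np.round(r["position"],1))
    for i,a in enumerate(L.get(q,[])):
        for b in L[q][i+1:]:
            if a[0]!=b[0]:
                X,res=tri([ray(P[a[0]],a[1]),ray(P[b[0]],b[1])])
                if res[0]<.012: print("  ",a[0],b[0],X.round(4),round(res[0],4))
cv2.imwrite("pics/funnel.png",w["color"])
m=cv2.imread("pics/mould.png")[30:120,200:300]; cv2.imwrite("pics/cell.png",cv2.resize(m,None,fx=6,fy=6,interpolation=cv2.INTER_CUBIC))
E
```

```text
t: 5.5
tool_pos: [0.5649, 0.0625, 0.2945]
tool_rot: [179.9, -0.0, 90.1]
contact_force: [1.6, -0.1, 1.4]
finger_gap: 0.0505
grip_force: 0.0
t: 6.3
tool_pos: [0.5659, 0.2091, 0.2941]
tool_rot: [180.0, -0.0, 104.3]
contact_force: [0.5, 0.0, -0.3]
finger_gap: 0.0505
grip_force: 0.0
6.45 [0.56611663 0.2088637  0.29411723] [ 1.79988686e+02 -8.26942803e-04  1.04314464e+02] [0.54845395 0.27528017 0.4869319 ] [ 1.65524677e+02 -1.01079904e-03  1.42556345e+01]
funnel_handle s 0.88 [225.8 207. ]
funnel_handle d 0.91 [225.  244.7]
   s d [0.5531 0.2779 0.1568] 0.0017
spout_tip s 0.71 [234.7 179.5]
spout_tip d 0.91 [268.  201.7]
   s d [0.6751 0.3082 0.0359] 0.0002
funnel w 0.6 [ 93.3 349.1]
funnel s 0.83 [236.  181.8]
funnel d 0.81 [268.9 205.9]
funnel d 0.56 [228.2 290.5]
   w s [0.6545 0.312  0.0513] 0.0009
   w d [0.6607 0.3139 0.0366] 0.002
   s d [0.6651 0.3067 0.0336] 0.0023
funnel_stand s 0.61 [243.7 185.2]
funnel_stand s 0.16 [183.7 236.3]
funnel_stand d 0.79 [279.  207.5]
   s d [ 0.6631  0.3029 -0.006 ] 0.0019
```

View pics/funnel.png

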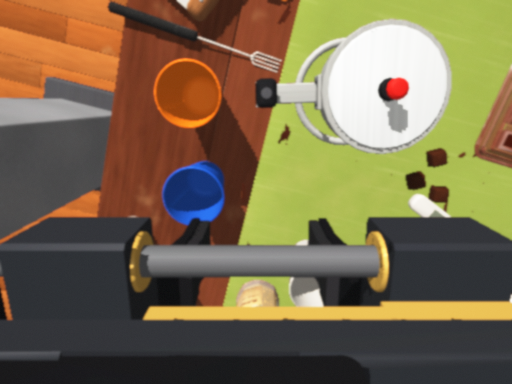

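View pics/cell.png

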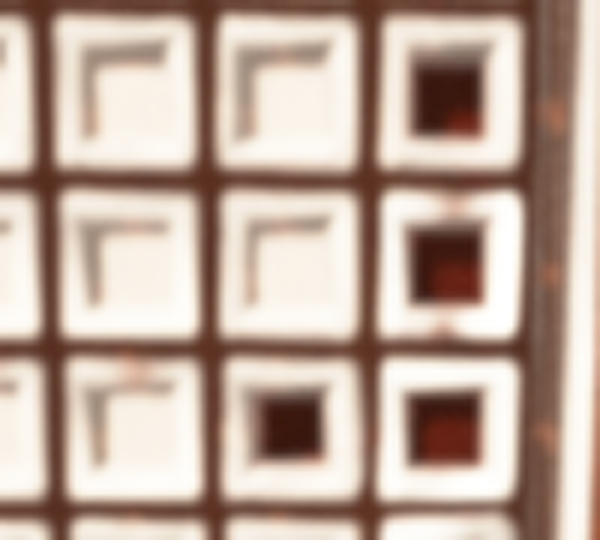

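The funnel's bar top is at about (266,93), its rim centre at (386,87) and the knob at (395,88). The next cell's mouth is centred at (248.1,74.1) in the mould picture, matching the network.

Run:
```python
from h import *
w=vision.camera("wrist")
g=cv2.cvtColor(w["color"],cv2.COLOR_BGR2GRAY)
roi=(g[70:118,250:284]<60).astype(np.uint8); n,l,st,c=cv2.connectedComponentsWithStats(roi); i=1+st[1:,4].argmax(); print(st[i],c[i]+[250,70])
h=onz(ray(w,(92,266)),.1725); print("bar",h)
print("rim",onz(ray(w,(87,386)),.1605))
t=vision.trace(w,"funnel")[0]; print(t["p"],t["box"])
T=env.get_state(); Rt=rot(T["tool_rot"])
H=np.r_[h[:2],.158]; print("in tool axes (grasp pt -> handle):",Rt.T@(H-(T["tool_pos"]-Rt@[0,0,env.hold_point_z])), env.hold_point_z)
r=onz(ray(w,(87,386)),.1605)-h; print("dir",np.degrees(np.arctan2(r[1],r[0])),np.linalg.norm(r[:2]))
```

```text
[  5   8  22  30 460] [265.67391304  92.58695652]
bar [0.55272836 0.28481879 0.1725    ]
rim [0.65980301 0.31725763 0.1605    ]
0.77 [253.8, 20.0, 454.3, 152.9]
in tool axes (grasp pt -> handle): [0.07683589 0.00582147 0.15476013] 0.0187
dir 16.854464368625734 0.11188056332253823
```

```bash
python3 -m pendant '0.25 0.02 0 0 0 -0.028 0.58;0.25 0.04 0 0 0 0 0.58;0.24 0 0.2 0 0 0 0.58;0 0 0.3 0 0 0 0.58;0 0 0.3 0 0 0 0.58;0 0 0 0 0 0 0.58;0 0 0 0 0 0 0.58;0 0 0 0 0 0 0.58'
python3 - <<'E'
from h import *
s=vision.camera("scene"); d=vision.camera("side"); T=env.get_state(); Rt=rot(T["tool_rot"]); tp=T["tool_pos"]
im=[]
for p in (s,d):
    c=proj(p,[.553,.282,.158]); print(np.round(c),[ (round(r["p"],2),r["position"]) for r in vision.spot_point(p,"funnel_handle")])
    r0,c0=int(c[0])-45,int(c[1])-45; im.append(cv2.resize(p["color"][r0:r0+80,c0:c0+90],None,fx=4.4,fy=4.4,interpolation=cv2.INTER_CUBIC))
    print("tcp px",np.round((np.array(proj(p,tp))-[r0,c0])*4.4))
cv2.imwrite("pics/pre.png",np.hstack(im))
E
```

```text
t: 7.95
tool_pos: [0.5522, 0.2824, 0.2162]
tool_rot: [179.8, -0.0, 106.9]
contact_force: [-0.8, -0.1, 0.5]
finger_gap: 0.0504
grip_force: 0.0
[226. 206.] [(0.63, [226.1, 206.5])]
tcp px [138. 190.]
[226. 245.] [(0.96, [227.1, 244.9])]
tcp px [122. 198.]
```

View pics/pre.png

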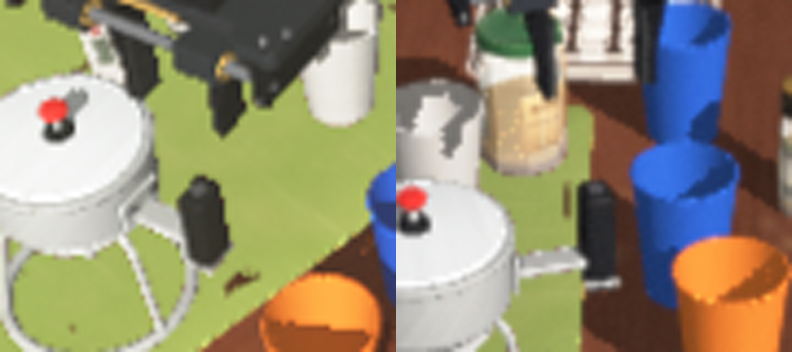

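The side view shows the fingers straddling the bar in line, and both detections match the predicted handle position. I'll go down 77 mm and close.

```bash
python3 -m pendant '0 0 0.2 0 0 0 0.58;0 0 0.2 0 0 0 0.58;0 0 0.2 0 0 0 0.58;0 0 0.17 0 0 0 0.58;0 0 0 0 0 0 0.58;0 0 0 0 0 0 0.58;0 0 0 0 0 0 0.58;0 0 0 0 0 0 0.58' && python3 -m pendant '0 0 0 0 0 0 0;0 0 0 0 0 0 0;0 0 0 0 0 0 0;0 0 0 0 0 0 0;0 0 0 0 0 0 0;0 0 0 0 0 0 0;0 0 0 0 0 0 0;0 0 0 0 0 0 0' 60
```

```text
t: 8.95
tool_pos: [0.552, 0.282, 0.1383]
tool_rot: [179.9, -0.0, 106.9]
contact_force: [0.3, 0.2, 0.6]
finger_gap: 0.0508
grip_force: 0.0
t: 9.75
tool_pos: [0.5517, 0.2816, 0.1371]
tool_rot: [180.0, 0.0, 106.9]
contact_force: [3.0, 0.8, -0.7]
finger_gap: 0.0189
grip_force: 59.9
```

Grasped at a 19 mm gap. Lifting straight up 110 mm.

```bash
python3 -m pendant '0 0 -0.05 0 0 0 0;0 0 -0.1 0 0 0 0;0 0 -0.15 0 0 0 0;0 0 -0.2 0 0 0 0;0 0 -0.2 0 0 0 0;0 0 -0.2 0 0 0 0;0 0 -0.2 0 0 0 0;0 0 0 0 0 0 0' 60
python3 - <<'E'
from h import *
s=vision.camera("scene"); d=vision.camera("side"); w=vision.camera("wrist")
P=dict(s=s,d=d,w=w); L={}
for q in ("spout_tip","funnel_handle","funnel_stand"):
    L[q]=[(n,r["position"]) for n,p in P.items() for r in vision.spot_point(p,q) if r["p"]>.4]
    for i,a in enumerate(L[q]):
        for b in L[q][i+1:]:
            if a[0]!=b[0]:
                X,res=tri([ray(P[a[0]],a[1]),ray(P[b[0]],b[1])]); print(q,a[0],b[0],X.round(4),round(res[0],4))
T=env.get_state(); print(T["tool_pos"],T["tool_rot"])
im=[cv2.resize(p["color"][90:270,120:270],None,fx=2.6,fy=2.6) for p in (s,d)]
cv2.imwrite("pics/lift.png",np.hstack(im))
E
```

```text
t: 10.55
tool_pos: [0.5524, 0.2827, 0.2512]
tool_rot: [179.7, -0.1, 106.9]
contact_force: [0.1, -0.5, -4.1]
finger_gap: 0.0188
grip_force: 59.9
spout_tip s d [0.6669 0.3039 0.1536] 0.0045
funnel_handle s d [0.5511 0.2749 0.2705] 0.0052
funnel_handle s w [0.5478 0.2829 0.2805] 0.006
funnel_handle d w [0.5488 0.2861 0.2721] 0.001
funnel_stand s d [ 0.6644  0.3101 -0.0117] 0.003
funnel_stand s w [ 0.6666  0.3117 -0.0177] 0.002
funnel_stand d w [ 0.6648  0.3142 -0.0056] 0.0007
[0.55139692 0.28166563 0.24683835] [-1.79986076e+02  4.42427018e-03  1.06922477e+02]
```

View pics/lift.png

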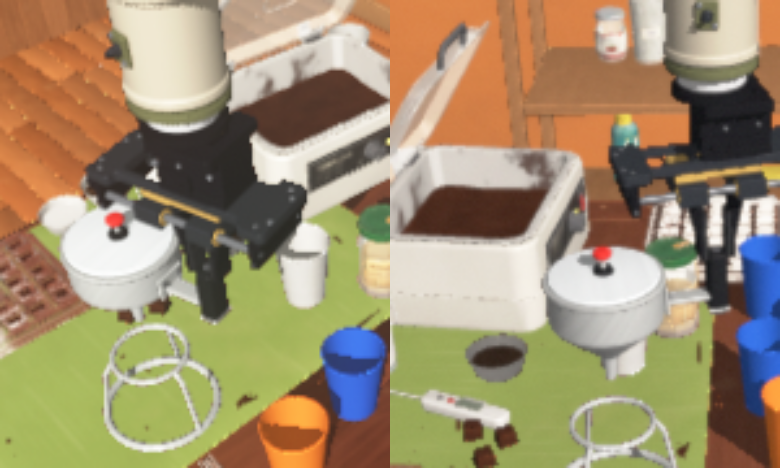

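The funnel hangs upright, clear of the untouched stand, with the knob down. Next is the tumbler.

```bash
python3 -m pendant '-0.1 -0.02 0 0 0 0 0;-0.2 -0.05 0 0 0 0 0;-0.35 -0.08 0 0 0 0 0;-0.4 -0.09 0 0 0 0 0;-0.4 -0.09 0 0 0 0 0;-0.4 -0.09 0 0 0 0 0;-0.35 -0.08 0 0 0 0 0;-0.2 -0.05 0 0 0 0 0' && python3 -m pendant '-0.06 -0.01 0 0 0 0 0;0 0 0 0 0 0 0;0 0 0 0 0 0 0;0 0 0.05 0 0 0 0;0 0 0.1 0 0 0 0;0 0 0.05 0 0 0 0;0 0 0 0 0 0 0;0 0 0 0 0 0 0'
python3 - <<'E'
from h import *
s=vision.camera("scene"); d=vision.camera("side"); w=vision.camera("wrist")
P=dict(s=s,d=d,w=w); L={}
for q in ("spout_tip","funnel_handle","glass_mouth"):
    L[q]=[(n,r["position"]) for n,p in P.items() for r in vision.spot_point(p,q) if r["p"]>.4]
    for i,a in enumerate(L[q]):
        for b in L[q][i+1:]:
            if a[0]!=b[0]:
                X,res=tri([ray(P[a[0]],a[1]),ray(P[b[0]],b[1])]); 
                if res[0]<.01: print(q,a[0],b[0],X.round(4),round(res[0],4))
T=env.get_state(); print(T["tool_pos"],T["tool_rot"])
im=[cv2.resize(s["color"][110:250,170:310],None,fx=2.8,fy=2.8),cv2.resize(d["color"][110:250,140:280],None,fx=2.8,fy=2.8)]
cv2.imwrite("pics/drip.png",np.hstack(im)); cv2.imwrite("pics/dripw.png",w["color"])
E
```

```text
t: 11.95
tool_pos: [0.5687, 0.031, 0.2473]
tool_rot: [180.0, 0.1, 106.6]
contact_force: [0.2, 0.5, -3.6]
finger_gap: 0.0187
grip_force: 59.9
t: 12.75
tool_pos: [0.5694, 0.0302, 0.2268]
tool_rot: [-180.0, -0.0, 106.9]
contact_force: [-0.3, 0.6, -4.1]
finger_gap: 0.0187
grip_force: 59.9
spout_tip s d [0.6893 0.0451 0.1246] 0.0031
funnel_handle s d [0.5731 0.0077 0.2319] 0.0014
funnel_handle s w [0.5656 0.024  0.241 ] 0.0063
funnel_handle d w [0.5707 0.0305 0.2439] 0.002
glass_mouth s d [ 0.4983 -0.076   0.0814] 0.0016
glass_mouth s d [0.4678 0.2619 0.0959] 0.0003
glass_mouth s d [0.4983 0.1499 0.1005] 0.0025
glass_mouth s w [0.4997 0.1489 0.1023] 0.0001
glass_mouth s d [0.678  0.0563 0.092 ] 0.0055
glass_mouth d w [0.4978 0.1495 0.0977] 0.0011
glass_mouth d w [0.5069 0.1325 0.1972] 0.0074
[0.56949283 0.03006326 0.22708249] [1.79992426e+02 1.40732903e-03 1.06921274e+02]
```

View pics/drip.png

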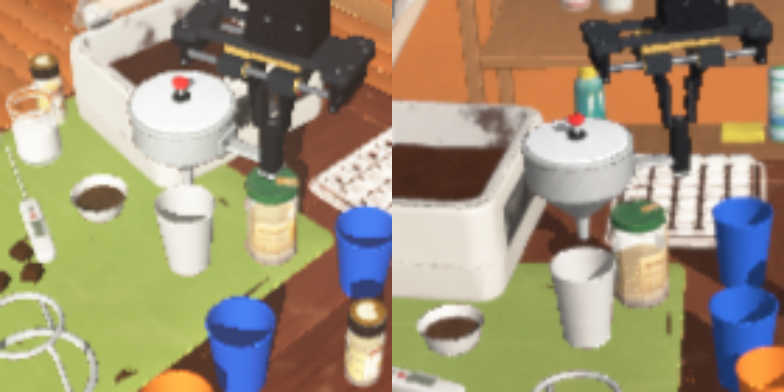

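In both views the spout is centred over the grey tumbler, about 3 cm above its rim. I'll hold still there, and use the wrist image to refine the funnel's pose in the hand.

```bash
for i in 1 2 3; do python3 -m pendant '0 0 0 0 0 0 0;0 0 0 0 0 0 0;0 0 0 0 0 0 0;0 0 0 0 0 0 0;0 0 0 0 0 0 0;0 0 0 0 0 0 0;0 0 0 0 0 0 0;0 0 0 0 0 0 0' | head -2; done
python3 - <<'E'
from h import *
w=vision.camera("wrist"); T=env.get_state(); print(T["tool_pos"],T["tool_rot"])
h=cv2.cvtColor(w["color"],cv2.COLOR_BGR2HSV); m=((h[...,1]>150)&((h[...,0]<8)|(h[...,0]>172))&(h[...,2]>120)).astype(np.uint8)
n,l,st,c=cv2.connectedComponentsWithStats(m)
for i in range(1,n):
    if st[i,4]>40: print("red",st[i],c[i])
for t in vision.trace(w,"funnel"): print(t["p"],np.round(t["box"]))
cv2.imwrite("pics/w2.png",w["color"])
E
```

```text
t: 14.15
tool_pos: [0.5695, 0.0301, 0.2271]
t: 14.95
tool_pos: [0.5695, 0.03, 0.227]
t: 15.75
tool_pos: [0.5695, 0.03, 0.2271]
[0.5694813  0.03009075 0.22702715] [1.79996721e+02 2.20325456e-04 1.06925801e+02]
red [483 234  29  12 273] [498.62637363 240.27106227]
0.87 [238. 116. 512. 322.]
```

View pics/w2.png

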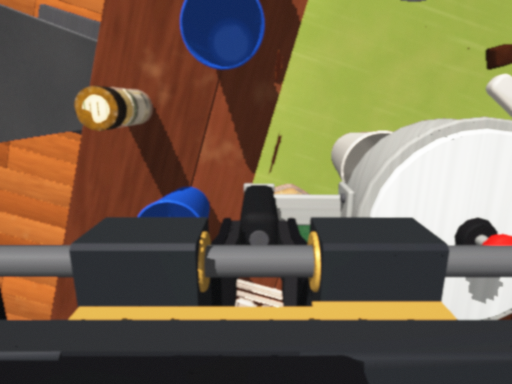

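Run:
```python
from h import *
w=vision.camera("wrist"); T=env.get_state(); Rt=rot(T["tool_rot"]); tp=T["tool_pos"]
g=cv2.cvtColor(w["color"],cv2.COLOR_BGR2HSV)
m=vision.trace(w,"funnel")[0]["mask"]
cols=list(range(400,512,10)); top=[int(np.argmax(m[:,c])) for c in cols]
# sharper: first row with low saturation
sh=[int(np.argmax((g[60:,c,1]<50)&(np.arange(60,384)>top[i]-12)))+60 for i,c in enumerate(cols)]
print(list(zip(cols,top,sh)))
a=np.linspace(0,2*np.pi,721)
for dz in (0,.003):
  for dx in (-.003,0,.003,.006):
    ax=tp+Rt@[dx,.112,0]; z=.1307+.118+dz
    pts=np.array([proj(w,[ax[0]+.0605*np.cos(t),ax[1]+.0605*np.sin(t),z]) for t in a])
    up=[min(pts[np.abs(pts[:,1]-c)<4][:,0],default=np.nan) for c in cols]
    print(dz,dx,ax.round(4)[:2],np.round(up,0))
```

```text
[(400, 128, 128), (410, 125, 125), (420, 122, 122), (430, 120, 120), (440, 119, 119), (450, 119, 119), (460, 120, 120), (470, 119, 119), (480, 118, 118), (490, 118, 118), (500, 119, 119), (510, 120, 109)]
0 -0.003 [0.6775 0.0598] [152. 145. 140. 135. 131. 128. 126. 125. 124. 124. 125. 126.]
0 0 [0.6766 0.0627] [147. 140. 134. 129. 125. 122. 120. 119. 118. 118. 119. 120.]
0 0.003 [0.6758 0.0656] [141. 134. 128. 123. 119. 116. 114. 113. 112. 112. 112. 114.]
0 0.006 [0.6749 0.0684] [135. 128. 123. 118. 113. 110. 108. 106. 106. 106. 106. 107.]
0.003 -0.003 [0.6775 0.0598] [155. 148. 141. 136. 133. 129. 127. 125. 125. 125. 125. 126.]
0.003 0 [0.6766 0.0627] [149. 142. 136. 131. 127. 123. 121. 119. 119. 118. 119. 120.]
0.003 0.003 [0.6758 0.0656] [143. 136. 130. 125. 121. 117. 115. 113. 112. 112. 112. 113.]
0.003 0.006 [0.6749 0.0684] [138. 131. 125. 119. 115. 111. 109. 107. 106. 106. 106. 107.]
```

Run:
```python
from h import *
K=vision.camera("wrist")["K"]
w=dict(K=K,eye=np.array([0.54845395,0.27528017,0.4869319]),orientation=[165.524677,-.001,14.2556345])
im=cv2.imread("pics/funnel.png"); hs=cv2.cvtColor(im,cv2.COLOR_BGR2HSV)
cols=list(range(350,431,10)); top=[int(np.argmax(hs[:,c,1]<60)) for c in cols]; print(top)
rows=range(60,121,10); right=[511-int(np.argmax(hs[r,::-1][60:,1]<60))-60 for r in rows]; print(right)
a=np.linspace(0,2*np.pi,1441)
for y in (.311,.314,.317,.320):
    pts=np.array([proj(w,[.6589+.0605*np.cos(t),y+.0605*np.sin(t),.1605]) for t in a])
    print(y,[round(min(pts[np.abs(pts[:,1]-c)<2][:,0])) for c in cols],[round(max(pts[np.abs(pts[:,0]-r)<2][:,1])) for r in rows])
# mould lattice: dark grid lines between cells
w=dict(K=K,eye=np.array([0.62268829,-0.27465903,0.48745863]),orientation=[165.233326,.0449,-.53973])
g=cv2.cvtColor(cv2.imread("pics/mould.png"),cv2.COLOR_BGR2GRAY).astype(float)
U,V=np.meshgrid(np.linspace(-.010,.010,9),np.linspace(-.010,.010,9))
def smp(P): 
    q=[proj(w,p) for p in P]; return cv2.remap(g.astype(np.float32),np.float32([[c for r,c in q]]),np.float32([[r for r,c in q]]),1).ravel()
from scipy.optimize import minimize
lines=[]
for i in range(-2,3):
    for v in np.linspace(-.08,.08,40): lines.append((-.0555+.0+ (i+2)*.037-.0185*1+0,v)) if 0 else None
# cells at 37mm pitch: y index 6 cells (centre offsets +-18.5..92.5), x index 5 (0,+-37,+-74); walls between
L=[(x,v) for x in (-.0555,-.0185,.0185,.0555) for v in np.linspace(-.11,.06,50)]+[(u,y) for y in (-.074,-.037,0,.037) for u in np.linspace(-.09,.09,50)]
L=np.array(L)
def cost(p):
    c,s=np.cos(p[2]),np.sin(p[2]); X=np.c_[p[0]+c*L[:,0]-s*L[:,1],p[1]+s*L[:,0]+c*L[:,1],np.full(len(L),.018)]
    return smp(X).mean()
best=min((minimize(cost,[x,y,t],method="Nelder-Mead",options=dict(initial_simplex=[[x,y,t],[x+.004,y,t],[x,y+.004,t],[x,y,t+.02]])) for x in (.568,.573,.578) for y in (-.255,-.260,-.265) for t in (-.02,0,.02)),key=lambda r:r.fun)
p=best.x; print(best.fun,p[:2],np.degrees(p[2])); c,s=np.cos(p[2]),np.sin(p[2])
print("next",p[0]+c*.037-s*.0185,p[1]+s*.037+c*.0185)
print(proj(w,[p[0]+c*.037-s*.0185,p[1]+s*.037+c*.0185,.018]))
```

```text
[34, 27, 23, 21, 19, 20, 22, 26, 33]
[447, 450, 450, 450, 447, 443, 438]
0.311 [34, 29, 25, 23, 23, 23, 26, 30, 37] [444, 447, 448, 448, 447, 444, 440]
0.314 [31, 26, 22, 20, 19, 20, 22, 26, 33] [447, 449, 449, 449, 447, 444, 439]
0.317 [29, 23, 19, 16, 16, 16, 18, 22, 28] [449, 450, 451, 450, 448, 444, 438]
0.32 [26, 20, 15, 13, 12, 12, 14, 18, 24] [451, 452, 452, 451, 448, 443, 437]
127.26841735839844 [ 0.57232284 -0.2576354 ] -0.5425583982458936
next 0.6094963641203521 -0.23948659618088458
(np.float64(72.39329362533505), np.float64(248.87886435504035))
```

The rim fit confirms two things: the wrist camera has no measurable bias, and the spout lies exactly on the tool's axis line. The target cell is at (0.609, -0.2415). Raise 20 mm, carry across, then settle high.

```bash
python3 -m pendant '0 0 -0.1 0 0 0 0;-0.1 -0.06 -0.1 0 0 0 0;-0.4 -0.225 0 0 0 0 0;-0.4 -0.225 0 0 0 0 0;-0.4 -0.225 0 0 0 0 0;-0.4 -0.225 0 0 0 0 0;-0.4 -0.225 0 0 0 0 0;-0.3 -0.17 0 0 0 0 0' && python3 -m pendant '-0.2 -0.11 0 0 0 0 0;-0.1 -0.06 0 0 0 0 0;-0.01 -0.01 0 0 0 0 0;0 0 0.1 0 0 0 0;0 0 0.2 0 0 0 0;0 0 0.2 0 0 0 0;0 0 0.1 0 0 0 0;0 0 0 0 0 0 0' && python3 -m pendant '0 0 0 0 0 0 0;0 0 0.1 0 0 0 0;0 0 0.15 0 0 0 0;0 0 0.1 0 0 0 0;0 0 0 0 0 0 0;0 0 0 0 0 0 0;0 0 0 0 0 0 0;0 0 0 0 0 0 0'
cat > chk.py <<'E'
from h import *
w=vision.camera("wrist"); s=vision.camera("scene"); d=vision.camera("side"); P=dict(w=w,s=s,d=d); T=env.get_state(); Rt=rot(T["tool_rot"]); tp=T["tool_pos"]
tip=tp+Rt@[0,.112,.0946]; print(T["t"],tp.round(4),T["tool_rot"].round(2),"tip",tip.round(4))
e=np.array([.609,-.2415,.028])-tip; print("to go, tool axes mm",(1000*Rt.T@e).round(1))
g=cv2.cvtColor(w["color"],cv2.COLOR_BGR2HSV); a=np.linspace(0,2*np.pi,1441)
m=vision.trace(w,"funnel"); m=m[0]["mask"] if m else None
cols=list(range(460,512,10)); print("top",[int(np.argmax(m[:,c])) for c in cols] if m is not None else None)
pts=np.array([proj(w,[tip[0]+.0605*np.cos(t),tip[1]+.0605*np.sin(t),tip[2]+.118]) for t in a]); print("pred",[round(min(pts[np.abs(pts[:,1]-c)<4][:,0])) for c in cols])
for q,X in (("spout_tip",tip),("next_cell",[.609,-.2415,.018]),("funnel_handle",tip+Rt@[0,-.112,-.116])):
    for n,p in P.items(): print(q,n,"pred",np.round(proj(p,X),1),[(round(r["p"],2),np.round(r["position"],1).tolist()) for r in vision.spot_point(p,q)[:2]])
E
python3 chk.py
```

```text
t: 16.8
tool_pos: [0.5081, -0.2434, 0.2485]
tool_rot: [180.0, 0.1, 106.7]
contact_force: [0.9, 0.0, -2.4]
finger_gap: 0.0193
grip_force: 59.9
t: 17.6
tool_pos: [0.5011, -0.2722, 0.1853]
tool_rot: [-179.9, -0.1, 107.0]
contact_force: [-0.7, 0.2, -3.7]
finger_gap: 0.0189
grip_force: 59.9
t: 18.4
tool_pos: [0.5018, -0.2741, 0.1526]
tool_rot: [180.0, 0.0, 106.9]
contact_force: [-0.7, -0.4, -2.7]
finger_gap: 0.0188
grip_force: 59.9
18.55 [ 0.5017 -0.274   0.1524] [1.7997e+02 2.0000e-02 1.0692e+02] tip [ 0.6089 -0.2414  0.0578]
to go, tool axes mm [-0.1  0.1 29.8]
top [119, 118, 117, 118, 119, 120]
pred [120, 119, 118, 118, 119, 120]
spout_tip w pred [181.9 386.8] [(0.69, [224.2, 258.7])]
spout_tip s pred [160.5 309.8] [(0.78, [160.5, 309.4])]
spout_tip d pred [170.1 235.2] [(0.85, [168.7, 234.5])]
next_cell w pred [172.8 372. ] []
next_cell s pred [168.6 308.9] [(0.63, [169.3, 307.3])]
next_cell d pred [179.5 235.5] [(0.91, [178.4, 237.8]), (0.51, [168.4, 236.8])]
funnel_handle w pred [231.2 259.7] [(0.62, [225.6, 256.0])]
funnel_handle s pred [143.6 343.1] [(0.68, [144.4, 344.5])]
funnel_handle d pred [137.6 264. ] [(0.8, [136.7, 265.6]), (0.49, [216.9, 231.5])]
```

Predictions and detections agree to within a pixel or two, and the rim fit matches exactly. Lowering the last 29 mm gently.

```bash
python3 -m pendant '0 0 0.04 0 0 0 0;0 0 0.06 0 0 0 0;0 0 0.07 0 0 0 0;0 0 0.06 0 0 0 0;0 0 0.04 0 0 0 0;0 0 0.02 0 0 0 0;0 0 0 0 0 0 0;0 0 0 0 0 0 0' && python3 -m pendant '0 0 0 0 0 0 0;0 0 0 0 0 0 0;0 0 0 0 0 0 0;0 0 0 0 0 0 0;0 0 0 0 0 0 0;0 0 0 0 0 0 0;0 0 0 0 0 0 0;0 0 0 0 0 0 0'; python3 chk.py
```

```text
t: 19.85
tool_pos: [0.5016, -0.2739, 0.1232]
tool_rot: [180.0, 0.0, 106.9]
contact_force: [-0.3, -0.3, -2.7]
finger_gap: 0.0187
grip_force: 59.9
t: 20.65
tool_pos: [0.5015, -0.2739, 0.123]
tool_rot: [180.0, 0.0, 106.9]
contact_force: [0.3, 0.2, -3.3]
finger_gap: 0.0194
grip_force: 59.9
20.8 [ 0.5015 -0.2739  0.123 ] [180.    -0.   106.92] tip [ 0.6087 -0.2413  0.0284]
to go, tool axes mm [-0.3  0.3  0.4]
top [119, 118, 118, 118, 119, 120]
pred [121, 119, 118, 118, 119, 120]
spout_tip w pred [182.2 387. ] []
spout_tip s pred [166.6 309.2] [(0.57, [167.7, 310.7])]
spout_tip d pred [177.1 235.5] [(0.74, [174.9, 231.1]), (0.49, [230.4, 210.1])]
next_cell w pred [179.8 383. ] []
next_cell s pred [168.6 308.9] [(0.97, [165.5, 307.9])]
next_cell d pred [179.5 235.5] [(0.79, [181.2, 234.1])]
funnel_handle w pred [231.6 259.8] [(0.72, [223.1, 259.3])]
funnel_handle s pred [150.5 341.8] [(0.58, [150.5, 343.4])]
funnel_handle d pred [145. 264.] [(0.59, [145.9, 265.9])]
```

The hover is steady 10 mm above the cell, with only the funnel's weight on the wrist. Handing in.

```bash
python3 -c "from plant import env; print(env.finish_job())"
```

```text
the job is handed in; nothing more can be done
None
```

The job is handed in at about 21 s: the funnel was held still over the grey tumbler for about 3 s, and now hovers upright with its spout, by my measurements, within a few millimetres of the next cell's centre and about 1 cm above it; no verdict was returned.

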